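Close the draught shield and tare the balance

TASK

Tare the empty beaker that stands on the precision balance: with a fingertip, push the sliding roof of the balance's draught shield fully shut by its upright tab, and only then gently press the tare key (the long bar key at the right-hand end of the key row, as seen from the front) down and let it come up again. Only push lightly, do not grip or lift anything, and leave the beaker, the pan, the other keys and everything else on the bench untouched; finish with the hand clear.

Things in the scene. Friction and masses are not known exactly. Their poses are not given: they have to be found in the camera images.
- balance: white laboratory balance fixed on the bench, 270 mm deep (its x), 200 mm wide (its y). Origin: centre of its footprint at bench height; +x runs from its front (display, keys) to its back, +y to the left for someone facing its front, z up. Front shelf 40 mm high holds the key row along y at x = -112 mm; a sloping display hood behind it rises to 66 mm between x = -89 and -24 mm
- shield_centre (a point): centre of the draught shield at its frame's top, 168 mm above the bench. The shield is a clear-walled box in an aluminium frame over the balance's rear half, 148 mm deep (x) and 150 mm wide (y), round the pan. Its roof is fixed over the rear 50 mm; the front part is a clear sliding roof in side rails, open at the start
- shield_roof (a joint): sliding roof of the draught shield: how far it stands open, in m. 0 = fully shut (forward, against a slightly springy rubber stop), 0.075 = fully open (back). Opens along the balance's +x, shuts along -x. Friction about 1.2 N holds it wherever it is left
- roof_tab (a point): centre of the rear face (looking to balance +x) of the black upright tab on the sliding roof's front edge; push here to shut it. Tab 8 mm thick (x), 50 mm wide (y), top 8 mm above this point; a foot 10 mm below it stands out 3 mm rearward. Flat clear roof plate, 94 mm long, 15 mm below this point. Roof shut: x = -8, y = 0, z = 181 mm in the balance's frame
- tare_key (a joint): how far the tare key is pressed, in m: 0 = up, 0.005 = fully down. It is sprung: about 0.8 N starts it, 4.3 N holds it fully down; it returns when let go. It registers when 2.5 mm down
- tare_top (a point): centre of the top face of the tare key, a grey bar 40 mm wide (balance y), 16 mm deep (x), 8 mm proud of the shelf, at the right-hand end of the key row: x = -112, y = -58, z = 48 mm in the balance's frame. Moves straight down. From its edges: about 29 mm to the nearest other key, 15 mm to the balance's front edge, 15 mm to the display hood
- small_key0 (a joint): small rectangular key nearest the tare key, 13 mm wide, key centre 56 mm to the left (balance +y) of the tare key's centre; joint value = how far it is pressed in m (0 = up, 0.005 = fully down). Not to be pressed
- small_key1 (a joint): middle small rectangular key, 79 mm to the left of the tare key; joint value = how far it is pressed in m (0 = up, 0.005 = fully down). Not to be pressed
- small_key2 (a joint): left small rectangular key, 102 mm to the left of the tare key; joint value = how far it is pressed in m (0 = up, 0.005 = fully down). Not to be pressed
- power_key (a joint): round key, 15 mm across, at the left end of the row, 132 mm to the left of the tare key; joint value = how far it is pressed in m (0 = up, 0.005 = fully down). Not to be pressed
- pan: round steel weighing pan, 90 mm across, inside the shield; origin under its centre, 66 mm above the bench; its top is 12 mm higher. Not to be touched
- beaker: small glass beaker, 45 mm wide, 46 mm tall, standing on the pan inside the shield; origin at its underside. Must stay where it is
- vial3: screw-cap glass vial, 28 mm wide, 60 mm tall, on the bench to the left of the balance; to be left alone
- dust_cap: black disc-shaped dust cap, 31 mm wide, 12 mm high, on the bench to the left of the balance; to be left alone
- ferrule_box: closed white plastic box, 43 x 61 x 25 mm, on the bench to the left of the balance; to be left alone
- tweezers: steel tweezers, 131 mm long, lying flat, on the bench to the left of the balance; to be left alone
- petri_dish1: small clear lidded Petri dish, 47 mm wide, 16 mm high, on the bench to the left of the balance; to be left alone
- syringe_5ml: 5 ml syringe, 82 mm long, lying flat, on the bench to the left of the balance; to be left alone

How it is judged:
By the outcome, as a careful person would: the job done as asked, in the order asked, and still so for the second after the job is handed in, with the robot touching nothing.
It also fails if it takes over 35 s, if anything falls off the work surface, if the arm or the gripper's body presses on something with over 40 N, if the wrist force passes 120 N, or if a joint passes its speed limit or range.

ROBOT

A 7-joint arm with a two-finger parallel gripper is mounted at the origin on a cart in front of the work surface, level with it; the furniture and walls round the work are solid. World frame = base frame: x ahead of the robot, y to its left, z up, the work surface at z = 0. Lengths are in m, angles in degrees, forces in N, time in s.
With the tool pointing down it reaches from about 0.35 to 0.775 m from the base axis. Payload 3.1 kg.
Tool frame: the origin (TCP) lies on the centre line of the jaws, within the pads' length; the fingertips stand 17 mm ahead of it and the grasp point (between the pads) lies 2 mm behind it (robot.tip_reach is the distance from the TCP to the fingertips, in m); z points along the fingers, y is the line along which they close (so a half turn about z gives the same grasp; the last joint's range is limited). The gripper opens to 85 mm and grips with 20 to 120 N. Pads are 22 mm wide; open, the fingers measure 114 mm over their backs; the gripper's body (76 mm by 85 mm) begins 54 mm behind the grasp point. The pads swing forward as they close: fully open they stand 13 mm farther back than shut.
Start: joints at [68.314, 17.813, 0.802, 86.603, -0.252, 75.585, -1.558], TCP at [0.182, -0.519, 0.248] pointing down, gripper open.
Joint ranges: [-154.91, 154.91], [-16.99, 109.72], [-72.82, 74.43], [7.12, 147.25], [-82.49, 262.49], [11.32, 116.49], [-174.64, 174.64]. Speed limits (degrees/s): [159.86, 159.86, 180, 180, 180, 180, 180].

INTERFACE

Orientations are given as [roll, pitch, yaw] about the fixed x, y, z axes, in that order (R = Rz(yaw) Ry(pitch) Rx(roll)).
In Python, from station import robot, fingers, vision, workorder, recognise gives the robot as it stands. Calls block until the motion is done:
- robot.move_to(position, orientation): joint-space move of the TCP to a pose.
- robot.line_to(position, orientation=None, velocity=0.15, f_stop=None): straight line of the TCP; orientation=None keeps the orientation; velocity is the mean speed in m/s. With f_stop (N) it stops when the force on the tool has changed by that much, and returns True; else False.
- robot.move_j(angles): joint-space move.
- fingers.gripper_to(opening, force=None): opening from 0.0 (shut) to 1.0 (fully open); force is the grip in N (None keeps the last); returns when the fingers have stopped.
- robot.pause(seconds).
- robot.inverse_kinematics(position, orientation): joint angles nearest the present ones, or None.
- vision.grab_frame(name): name is "scene" or "side" or "wrist"; returns the picture (480x640x3 uint8, red, green, blue); there is no depth.
- vision.calibration(name): a dict with "mtx" (3x3 intrinsics, pixels), "k1" (the pictures are not rectified: a ray, as slopes to the right and down, at radius r is drawn at 1 + k1 r^2 times it, then the intrinsics apply), "extrinsics" (4x4, takes a point from world to camera coordinates); the wrist camera has in their place "T_tool_cam" (4x4, takes a point from camera to tool coordinates, whose origin is the TCP and whose axes are the flange's). Camera axes: x right, y up, looking along -z (the intrinsics and any distortion apply to the point x, -y, -z); pixel columns grow to the right and rows downward; lengths in m; the calibration is good to about 2 mm. A picture is of the moment at which its call begins: read the wrist's pose just before it. calibration takes no time and is no camera call.
A pose or a line that the arm cannot do raises robot.PlanningError and nothing moves.
- workorder.close_job(): hands the job in; it is judged then, once.
Trained networks look in the newest picture that a camera, given by its name, has taken for a name from the list of things; names that differ only in an ending like _2 or _b are one class to them, and where a whole thing is asked for, a point or a joint stands for the part that bears it (a point fixed in the world has none). Each returns a list of dicts, best first, with "p" (0 to 1); they miss things now and then, are a little off and sometimes report something else, mostly with a low value. They report only what shows in the picture. A call takes as long as a camera call.
- recognise(label, camera): "rect" ([centre column, centre row, width, height] in pixels, round what is visible of it).
Readings, each from a call of its own:
- robot.current_time_s(): time.
- robot.current_joint_positions(): joint angles.
- robot.current_dq(): joint speeds.
- robot.current_joint_torque(): joint torques, N m.
- robot.current_tool_pos(): TCP position.
- robot.current_eef_rot(): TCP orientation.
- robot.current_contact_force(): force on the tool from outside, world axes, zero at the start.
- robot.current_torque(): the same for the moment, N m.
- robot.current_finger_gap(): opening from 0.0 (shut) to 1.0 (fully open).
- robot.current_gripper_force(): force on a finger pad.
Only numpy, scipy, OpenCV 4.12 (cv2) and the standard library are available. Lean on these libraries where they do the work, as an engineer would, in place of code of your own. Each camera call takes 0.05 s, during which the arm holds its last target. There are 200 camera calls.

## Working session

There is one attempt and no reset: what is moved stays moved. The work goes in short steps, each a Python script; the robot and the scene stay as the last script left them, time stands still between calls to the robot, and variables do not carry over. Pictures are saved under pics/ and viewed, at most 10 in all, crops included, and the job is handed in when it is done.

```bash
mkdir -p pics; ls; python3 - <<'E'
from station import robot, fingers, vision, workorder, recognise
import cv2,numpy as np
for c in ["scene","side"]:
    im=vision.grab_frame(c); cv2.imwrite(f"pics/{c}0.png",im[:,:,::-1])
    k=vision.calibration(c); print(c,k)
    for l in ["balance","roof_tab","tare_top","small_key0","power_key","pan","beaker","shield_roof"]:
        print(l,[(np.round(d["rect"],1).tolist(),round(d["p"],2)) for d in recognise(l,c)[:2]])
print(robot.current_time_s(), robot.current_eef_rot())
E
```

```text
pics
scene {'mtx': array([[579.36544889,   0.        , 324.66661783],
       [  0.        , 579.36544889, 234.56904749],
       [  0.        ,   0.        ,   1.        ]]), 'k1': 0.045507122893444676, 'extrinsics': array([[ 0.84424365, -0.53580798, -0.01274637, -0.22524812],
       [ 0.43478447,  0.6707726 ,  0.60085487, -0.46110399],
       [-0.31339292, -0.51280984,  0.7992565 , -0.70385972],
       [ 0.        ,  0.        ,  0.        ,  1.        ]])}
balance [([370.9, 236.0, 182.8, 213.4], 0.84)]
roof_tab [([288.1, 179.5, 29.4, 22.8], 0.67), ([408.9, 165.3, 102.9, 69.6], 0.66)]
tare_top [([358.5, 309.2, 19.6, 18.7], 0.72), ([370.4, 235.5, 186.5, 214.6], 0.55)]
small_key0 [([307.7, 275.1, 6.4, 4.7], 0.59), ([330.3, 289.4, 6.4, 5.3], 0.42)]
power_key [([293.0, 264.8, 10.7, 7.6], 0.48)]
pan [([391.1, 208.4, 44.1, 31.5], 0.83), ([317.4, 282.2, 8.2, 5.1], 0.61)]
beaker [([272.5, 256.9, 21.3, 19.1], 0.75), ([390.1, 204.3, 26.7, 23.7], 0.65)]
shield_roof [([408.5, 164.9, 101.4, 68.9], 0.63)]
side {'mtx': array([[456.82544099,   0.        , 317.45228044],
       [  0.        , 456.82544099, 243.4101499 ],
       [  0.        ,   0.        ,   1.        ]]), 'k1': -0.010416907689795914, 'extrinsics': array([[ 0.89156124, -0.45286719, -0.00546463, -0.2734649 ],
       [ 0.21856784,  0.41966485,  0.88097078, -0.33090644],
       [-0.39666945, -0.78663379,  0.47313912, -0.48009928],
       [ 0.        ,  0.        ,  0.        ,  1.        ]])}
balance [([357.0, 263.9, 162.4, 158.0], 0.87)]
roof_tab [([392.1, 201.9, 77.9, 38.8], 0.94)]
tare_top [([342.0, 311.9, 23.3, 18.6], 0.45)]
small_key0 [([319.1, 299.3, 5.6, 7.6], 0.45), ([341.6, 309.7, 23.9, 17.4], 0.17)]
power_key []
pan []
beaker []
shield_roof [([391.9, 203.4, 82.9, 31.2], 0.89)]
0.9 [1.79996679e+02 1.62120757e-03 1.93022458e+01]
```

```bash
python3 - <<'E'
import cv2
a=cv2.imread("pics/scene0.png")[110:370,230:500]; b=cv2.imread("pics/side0.png")[150:370,250:470]
cv2.imwrite("pics/sc.png",cv2.resize(a,(623,600),interpolation=cv2.INTER_CUBIC))
cv2.imwrite("pics/sd.png",cv2.resize(b,(600,600),interpolation=cv2.INTER_CUBIC))
E
```

```text
(no output)
```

View pics/sc.png

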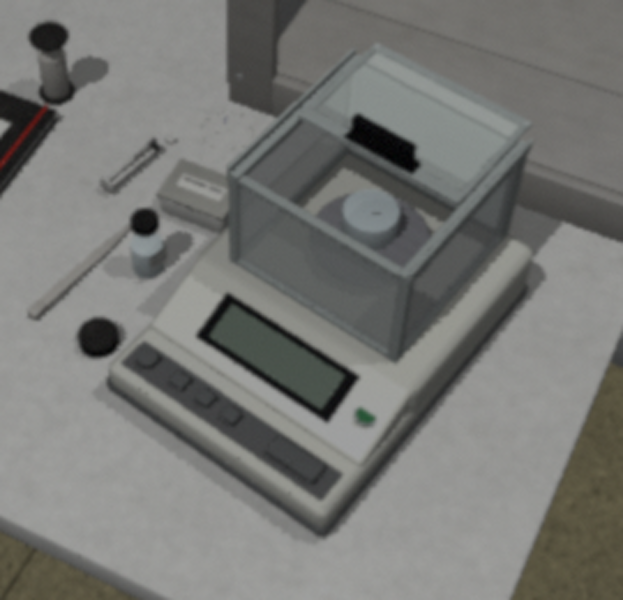

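View pics/sd.png

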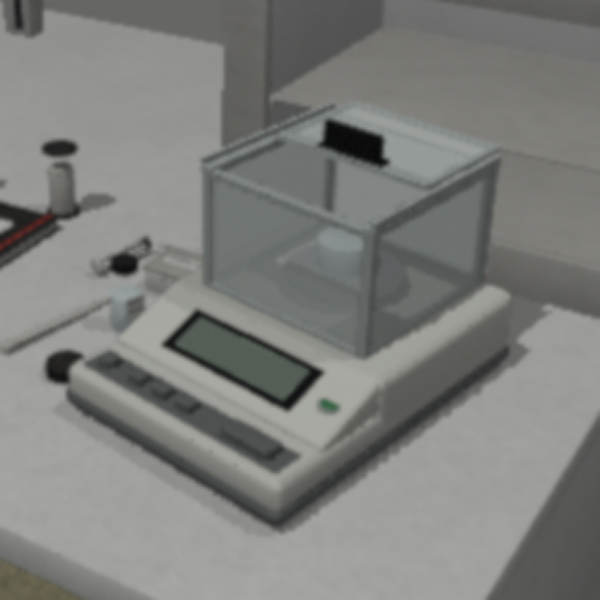

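The scene and side views show the balance facing the camera. The tab is near full open, at scene crop (385,135), and the tare key is at scene crop (297,460). Next I'll fit the pose from keys, shield corners and tab.

```bash
cat > fit.py <<'E'
from station import robot, vision
import numpy as np
from scipy.optimize import least_squares
def proj(c,P):
    k=vision.calibration(c); p=np.c_[P,np.ones(len(P))]@k["extrinsics"].T
    s=np.c_[p[:,0]/-p[:,2],-p[:,1]/-p[:,2]]; s=s*(1+k["k1"]*(s**2).sum(1,keepdims=True))
    m=k["mtx"]; return s*[m[0,0],m[1,1]]+[m[0,2],m[1,2]]
def model(t):
    x,y,a,q,sc,dz=t
    L=[(-112,-58,48),(-112,74,48),(-112,44,46),(-112,21,46),(-112,-2,46)]
    S=1e3*sc
    L+=[(S-74,75,168),(S-74,-75,168),(S+74,-75,168),(S+74,75,168),(-12+q*1e3,0,189)]
    L=np.array(L)/1e3; R=np.array([[np.cos(a),-np.sin(a),0],[np.sin(a),np.cos(a),0],[0,0,1]])
    return L@R.T+[x,y,dz]
sc=np.array([(297,460),(148,355),(180,381),(206,397),(231,413),(233,172),(406,272),(527,127),(375,47),(385,135)])*270/623+[230,110]
sd=np.array([(250,440),(107,360),(137,378),(160,390),(186,405),(205,160),(373,228),(499,153),(335,106),(355,131)])*220/600+[250,150]
if __name__=="__main__":
    f=lambda t:np.r_[(proj("scene",model(t))-sc).ravel(),(proj("side",model(t))-sd).ravel(),t[5]*500]
    best=min((least_squares(f,[.55,0,a,.07,.05,0],loss="soft_l1") for a in np.arange(-3,3.1,1)),key=lambda r:r.cost)
    print(best.cost,best.x,np.degrees(best.x[2])); print(np.round(best.fun[:-1].reshape(2,10,2),1).tolist())
    for w in([vision.calibration(c)["extrinsics"] for c in("scene","side")]): print(-w[:3,:3].T@w[:3,3])
    np.save("bal.npy",best.x)
    x,y,a,q,*_=best.x
    print("tab",x+np.cos(a)*(q-.008),y+np.sin(a)*(q-.008),"tare",model(best.x)[0])
E
python3 fit.py
```

```text
28.41447642791656 [ 0.53509128  0.27633733  0.32335828  0.06684243  0.05693374 -0.00295481] 18.52706469450689
[[[-0.5, -1.0], [0.1, 0.6], [0.2, -0.4], [-0.2, 0.1], [0.1, 0.8], [-1.6, -3.1], [3.7, 1.2], [4.5, 5.5], [-7.7, -0.6], [-0.1, -1.1]], [[-0.3, -0.5], [0.2, -0.5], [0.1, 0.0], [0.4, 0.5], [-0.1, 0.1], [-1.3, -0.1], [0.9, -0.2], [1.8, 1.8], [-0.2, -0.9], [-0.9, 0.2]]]
[ 0.1700605  -0.17234     0.83674994]
[ 0.12569549 -0.3626358   0.51717827]
tab 0.5908841249578296 0.29503465972093984 tare [0.44732548 0.18575496 0.04504519]
```

```bash
python3 - <<'E'
from station import robot, fingers, vision, recognise
import cv2,numpy as np
print(vision.calibration("wrist"))
fingers.gripper_to(0.0,20)
for z in (.38,.34):
    try: robot.move_to([.50,.235,z],[180,0,18.5]); break
    except robot.PlanningError as e: print(e)
p=robot.current_tool_pos(); r=robot.current_eef_rot(); print(p,r)
im=vision.grab_frame("wrist"); cv2.imwrite("pics/w0.png",im[:,:,::-1])
np.savez("w0.npz",p=p,r=r)
for l in ["roof_tab","tare_top","power_key"]: print(l,recognise(l,"wrist")[:2])
print(robot.current_time_s())
E
```

```text
{'mtx': array([[358.92390606,   0.        , 321.69028255],
       [  0.        , 358.92390606, 246.56777956],
       [  0.        ,   0.        ,   1.        ]]), 'k1': -0.0008759801951567959, 'T_tool_cam': array([[ 8.20538702e-04,  9.60495303e-01,  2.78294986e-01,
         7.13438749e-02],
       [ 9.99999547e-01, -9.22460891e-04,  2.35293579e-04,
         8.15037384e-04],
       [ 4.82714618e-04,  2.78294667e-01, -9.60495625e-01,
        -1.26799360e-01],
       [ 0.00000000e+00,  0.00000000e+00,  0.00000000e+00,
         1.00000000e+00]])}
[0.50057335 0.23398346 0.37969636] [1.79966117e+02 2.63797106e-02 1.83871422e+01]
roof_tab [{'rect': [283.6, 56.1, 162.7, 112.3], 'p': 0.97}, {'rect': [181.3, 182.9, 37.8, 21.2], 'p': 0.43}]
tare_top [{'rect': [341.6, 249.1, 30.1, 10.1], 'p': 0.85}]
power_key [{'rect': [245.8, 249.7, 12.1, 14.9], 'p': 0.56}, {'rect': [294.3, 135.2, 84.2, 42.5], 'p': 0.44}]
4.7833
```

View pics/w0.png

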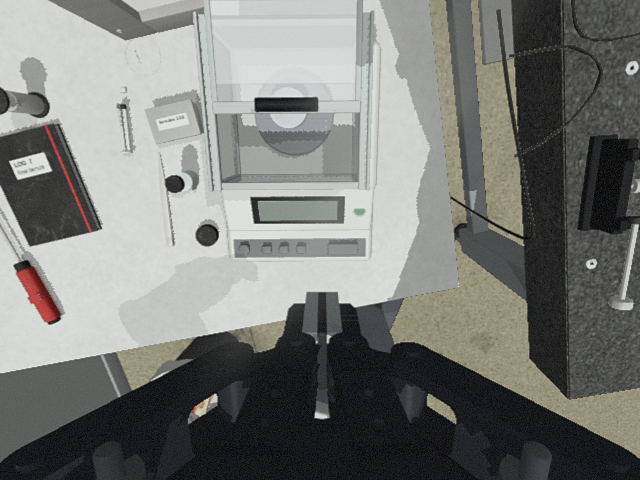

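The wrist view shows the tab at (287,104), with the tare key at (342,247) and power key at (245,248). Next I'll refit with this view.

```bash
cat > fit2.py <<'E'
from fit import *
from scipy.spatial.transform import Rotation as Ro
k=vision.calibration("wrist"); w=np.load("w0.npz")
T=np.eye(4); T[:3,:3]=Ro.from_euler("xyz",w["r"],degrees=True).as_matrix(); T[:3,3]=w["p"]
E=np.linalg.inv(T@k["T_tool_cam"])
def pw(P):
    p=np.c_[P,np.ones(len(P))]@E.T; s=np.c_[-p[:,0]/p[:,2],p[:,1]/p[:,2]]
    m=k["mtx"]; return s*m[0,0]+[m[0,2],m[1,2]]
wr=np.array([(342,247),(245,248),(267,247),(284,247),(301,247),(287,99)])
I=[0,1,2,3,4,9]
b=np.load("bal.npy"); print("pred resid",np.round(pw(model(b))[I]-wr,1).tolist())
f=lambda t:np.r_[(proj("scene",model(t))-sc)[I].ravel(),(proj("side",model(t))-sd)[I].ravel(),(pw(model(t))[I]-wr).ravel(),t[5]*500,t[4]-.05]
r=least_squares(f,b,loss="soft_l1"); print(r.cost,r.x,np.degrees(r.x[2])); print(np.round(r.fun[:-2].reshape(3,6,2),1).tolist())
x,y,a,q,*_=r.x; print("tab",x+np.cos(a)*(q-.008),y+np.sin(a)*(q-.008),"tare",model(r.x)[0]); np.save("bal2.npy",r.x)
E
python3 fit2.py
```

```text
pred resid [[0.6, 1.9], [-0.8, 1.1], [-0.2, 1.6], [-0.1, 1.6], [-0.0, 1.5], [-1.5, 6.5]]
8.233691324040155 [ 0.53620737  0.27657803  0.31939851  0.07024233  0.05       -0.00434284] 18.300186686274152
[[[-0.3, -1.1], [0.5, 0.4], [0.6, -0.6], [0.2, -0.0], [0.4, 0.7], [1.7, -2.0]], [[-0.1, -0.2], [0.6, -0.2], [0.5, 0.3], [0.7, 0.8], [0.2, 0.4], [0.7, 0.3]], [[0.3, 1.0], [-0.9, -0.3], [-0.3, 0.4], [-0.3, 0.4], [-0.2, 0.4], [-1.1, 0.8]]]
tab 0.5953017586063023 0.29612184316480544 tare [0.44808358 0.18634391 0.04365716]
```

```bash
cat > h.py <<'E'
from station import robot, fingers, vision, recognise, workorder
import numpy as np
b=np.load("bal2.npy"); x0,y0,a=b[:3]; O=[180,0,float(np.degrees(a))]
c,s=np.cos(a),np.sin(a)
def W(bx,by,tipz): return [x0+c*bx-s*by, y0+s*bx+c*by, tipz+robot.tip_reach]
def st(m=""):
    p=np.array(robot.current_tool_pos()); d=p[:2]-[x0,y0]
    F=np.array(robot.current_contact_force())
    print(m,"bal xy",np.round([c*d[0]+s*d[1],-s*d[0]+c*d[1]],4),"tipz",round(p[2]-robot.tip_reach,4),"Fbal",np.round([c*F[0]+s*F[1],-s*F[0]+c*F[1],F[2]],2),"t",round(robot.current_time_s(),2))
E
python3 - <<'E'
from h import *
robot.move_to(W(.088,0,.225),O); st("above")
print(robot.line_to(W(.088,0,.180),velocity=.04,f_stop=2.5)); st("down")
print(robot.line_to(W(.060,0,.180),velocity=.03,f_stop=1.0)); st("touch")
import cv2
cv2.imwrite("pics/s1.png",cv2.resize(vision.grab_frame("scene")[110:310,300:500,::-1],(600,600)))
E
```

```text
above bal xy [0.0879 0.0003] tipz 0.2264 Fbal [-0.5  -0.27  0.5 ] t 5.58
False
down bal xy [0.0882 0.0001] tipz 0.1804 Fbal [ 0.28  0.49 -0.42] t 6.86
True
touch bal xy [ 0.0676 -0.    ] tipz 0.1796 Fbal [-0.12  0.68  0.63] t 7.53
```

View pics/s1.png

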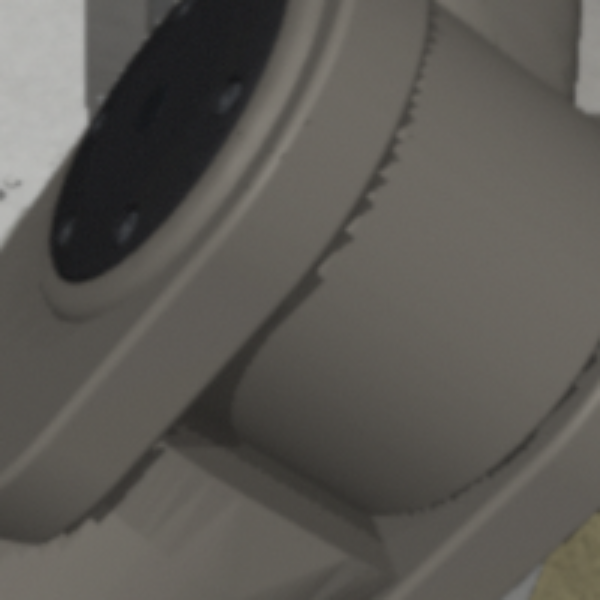

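The arm hides the tab in this scene view. I'll keep pushing toward the stop, using force feedback.

```bash
python3 - <<'E'
from h import *
for bx in (.05,.03,.012):
    r=robot.line_to(W(bx,0,.180),velocity=.04,f_stop=6); st(r)
    if r: break
r=robot.line_to(W(-.012,0,.180),velocity=.02,f_stop=6); st(r)
robot.pause(.2); st("hold")
import cv2
cv2.imwrite("pics/d1.png",cv2.resize(vision.grab_frame("side")[150:350,280:480,::-1],(600,600)))
cv2.imwrite("pics/w1.png",vision.grab_frame("wrist")[:,:,::-1])
E
```

```text
False bal xy [0.0496 0.0001] tipz 0.1801 Fbal [0.35 0.02 0.1 ] t 8.18
False bal xy [0.0296 0.0001] tipz 0.1801 Fbal [-0.17  0.05  0.38] t 8.82
False bal xy [0.0115 0.0001] tipz 0.1801 Fbal [-0.06 -0.62 -0.27] t 9.43
True bal xy [ 0.0021 -0.0002] tipz 0.1798 Fbal [1.52 0.42 1.19] t 10.1
hold bal xy [ 0.0021 -0.0005] tipz 0.179 Fbal [ 0.89 -0.15 -0.43] t 10.3
```

View pics/d1.png

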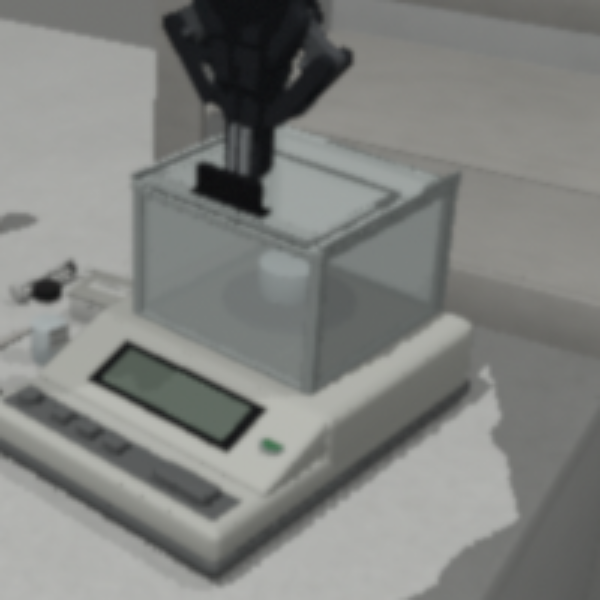

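The roof is forward, with the tab about 8 mm behind the frame front as expected. I'll do one firmer push to confirm it is against the stop.

```bash
python3 - <<'E'
from h import *
r=robot.line_to(W(-.006,0,.180),velocity=.01,f_stop=7); st(r)
robot.pause(.15); st("hold")
r=robot.line_to(W(.015,0,.180),velocity=.04); st("back")
robot.line_to(W(.02,0,.225),velocity=.15)
robot.line_to(W(-.112,-.058,.225),velocity=.2); st("over key")
import cv2
cv2.imwrite("pics/d2.png",cv2.resize(vision.grab_frame("side")[150:350,280:480,::-1],(600,600)))
cv2.imwrite("pics/w2.png",vision.grab_frame("wrist")[:,:,::-1])
print(recognise("roof_tab","wrist")[:2])
E
```

```text
True bal xy [ 0.0021 -0.0007] tipz 0.1786 Fbal [0.7  0.13 0.66] t 10.79
hold bal xy [ 0.0021 -0.001 ] tipz 0.1782 Fbal [ 1.5   0.5  -0.03] t 10.94
back bal xy [0.015  0.0001] tipz 0.1798 Fbal [0.04 0.08 0.4 ] t 11.41
over key bal xy [-0.1116 -0.0581] tipz 0.2247 Fbal [ 0.66 -0.15  0.01] t 12.73
[{'rect': [200.1, 51.6, 268.3, 103.2], 'p': 0.58}]
```

View pics/d2.png

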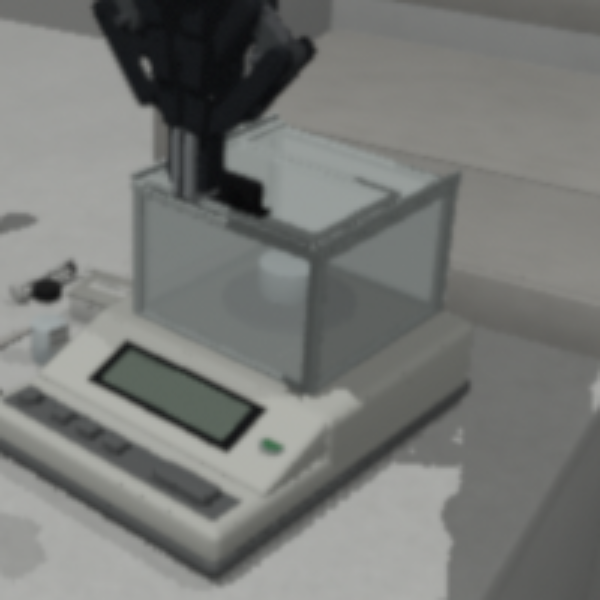

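View pics/w2.png

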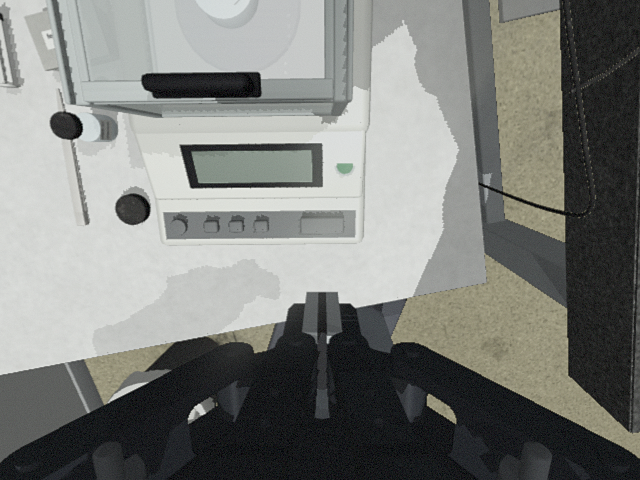

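The tare key at (322,223) lines up with the fingertips, and the tab stopped at the same place twice, so the roof is shut. Now I'll press the key.

```bash
python3 - <<'E'
from h import *
robot.line_to(W(-.112,-.058,.062),velocity=.12); st("near")
r=robot.line_to(W(-.112,-.058,.038),velocity=.012,f_stop=4.2); st(r)
Fz=[]
for _ in range(8): robot.pause(.03); Fz.append(robot.current_contact_force()[2])
print("mean Fz",np.mean(Fz)); st()
E
```

```text
near bal xy [-0.1113 -0.0578] tipz 0.0627 Fbal [-0.42  0.16 -0.13] t 14.39
True bal xy [-0.112 -0.058] tipz 0.0432 Fbal [-0.37 -0.25  3.77] t 15.82
mean Fz 4.605658899737212
 bal xy [-0.112 -0.058] tipz 0.0431 Fbal [ 0.06 -1.06  5.16] t 16.09
```

The key is fully down at 4.9 mm with 4.6 N. I'll release it and retreat.

```bash
python3 - <<'E'
from h import *
robot.line_to(W(-.112,-.058,.065),velocity=.03); st()
robot.line_to(W(-.13,-.058,.225),velocity=.15)
robot.move_to([.35,-.25,.30],O); st("clear")
import cv2
cv2.imwrite("pics/s3.png",cv2.resize(vision.grab_frame("scene")[110:370,230:500,::-1],(623,600)))
E
```

```text
bal xy [-0.1122 -0.0581] tipz 0.0649 Fbal [ 0.23 -0.26 -0.72] t 16.99
clear bal xy [-0.3411 -0.4405] tipz 0.2829 Fbal [ 0.43 -0.1  -0.19] t 19.84
```

View pics/s3.png

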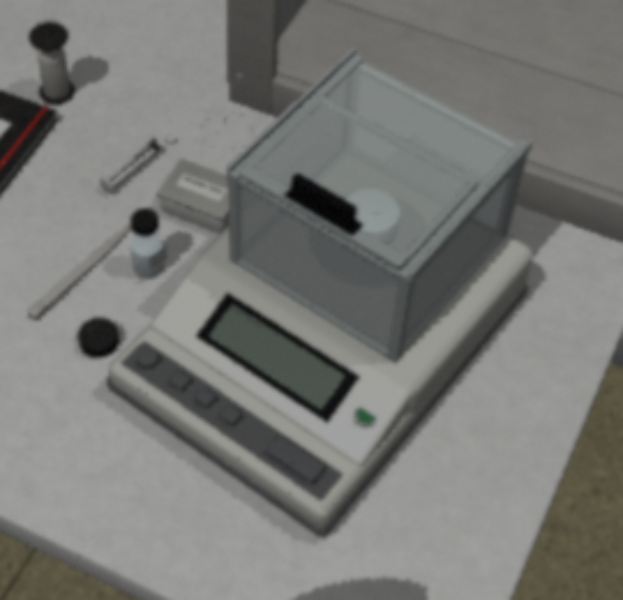

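The roof is forward with the tab at crop (325,195), and everything else is unchanged. A quick numeric check of the tab against q=0, then I'll hand in.

```bash
python3 - <<'E'
from fit import *
b=np.load("bal2.npy")
for q in (0,.004,.008):
    b[3]=q; print(q,(proj("scene",model(b))[9]-[230,110])*623/270)
E
```

```text
0 [326.12699168 192.59563852]
0.004 [329.83077775 188.92635523]
0.008 [333.51928505 185.27222457]
```

```bash
python3 -c "
from station import workorder; print(workorder.close_job())"
```

```text
the job is handed in; nothing more can be done
None
```

The roof was pushed shut against its stop, then the tare key was pressed fully down once and released. The hand was clear and nothing else had visibly moved when I handed the job in; no verdict was returned.

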